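# Open the pastry case and hold its shield up

### The arm

A 6-joint arm with a two-finger parallel gripper is mounted at the origin on the work surface. World frame = base frame: x ahead of the robot, y to its left, z up, the work surface at z = 0. Lengths are in m, angles in rad, forces in N, time in s.
With the tool pointing down it reaches from about 0.25 to 0.725 m from the base axis. Payload 4 kg.
Tool frame: the origin (TCP) lies midway between the tips of the shut fingers; the grasp point (between the pads) lies 19 mm behind it; z points along the fingers, y is the direction in which the jaws open and shut (so a half turn about z gives the same grasp; the last joint's range is limited). The gripper opens to 85 mm and grips with 20 to 120 N. Pads are 22 mm wide; open, the fingers measure 114 mm over their backs; the gripper's body (76 mm by 85 mm) begins 54 mm behind the grasp point. The pads swing forward as they close: fully open they stand 13 mm farther back than shut.
Start: joints at [-1.194, 0.241, 0.005, 1.335, 0, 1.571], TCP at [0.184, -0.465, 0.231] pointing down, gripper open.
Joint ranges: [-2.72, 2.72], [-1.05, 1.87], [-1.09, 1.28], [-1.99, 2.15], [-1.42, 1.44], [-3.14, 3.14]. Speed limits (rad/s): [2.79, 2.79, 3.14, 3.14, 3.14, 3.14].

### API

Orientations are given as a unit quaternion [x, y, z, w].
In Python, from workcell import get_obs, camera, camera_model, job_done, masks_of gives the robot as it stands.
- The arm moves only by the tool jog_arm, never from a script. Its argument "deltas" is a list that holds one entry, the list of rows, each a list of 7 numbers: the shift along the tool's x, y, z in mm, then the turn, a rotation vector about the tool's x, y, z in degrees, then the finger opening in mm, from 0 to 85.4. A call has 1 to 5 rows; each row shifts and turns the pose as measured when the row begins, along the tool's axes as they then stand; what a row does not reach is not made up. A row lasts 1/10 s, in which the tool goes at most 50 mm and 8.59 degrees, less where a joint would pass 70% of its speed; a pose out of reach is approached as far as the arm can. A call with a gripper value outside its range is refused whole. The fingers move at their own pace and stop on an object; the grip force is fixed at half the most. Time passes only in rows, so rows that do not move let the fingers close. It gives the time, the measured TCP pose, the force and the opening at its end, in the units of the state.
- get_obs(): the state, without advancing time (a new reading comes with each control period).
- camera(name): name is "scene" or "top" or "wrist"; returns the picture (480x640x3 uint8, red, green, blue); there is no depth.
- camera_model(name): a dict with "fovy" (degrees; the focal length in pixels is half the picture's height over the tangent of half this angle, whatever the lens; pixels are square), "cx", "cy" (the principal point, pixels), "pose" (4x4, takes a point from camera to world coordinates); the wrist camera has in their place "T_tool_cam" (4x4, takes a point from camera to tool coordinates, whose origin is the TCP and whose axes are the flange's). Camera axes: x right, y down, z forward; pixel columns grow to the right and rows downward; lengths in m; the calibration is good to about 2 mm. A picture is of the moment at which its call begins: read the wrist's pose just before it. camera_model takes no time and is no camera call.
- job_done(): hands the job in, once; it reports no verdict.
Trained networks look in the newest picture that a camera, given by its name, has taken for a name from the list of things; names that differ only in an ending like _2 or _b are one class to them, and where a whole thing is asked for, a point or a joint stands for the part that bears it (a point fixed in the world has none). Each returns a list of dicts, best first, with "conf" (0 to 1); they miss things now and then, are a little off and sometimes report something else, mostly with a low value. They report only what shows in the picture. A call takes as long as a camera call.
- masks_of(target, camera): "pixels" (480x640 bool, what is visible of it) and "at" ([column, row] in pixels, amid what is visible of it).
The state is a dict: "clock": time; "joint_pos": joint angles; "joint_vel": joint speeds; "tau": joint torques, N m; "eef_pos": TCP position; "tool_rot": TCP orientation; "ft_force": force on the tool from outside, world axes, zero at the start; "ft_torque": the same for the moment, N m; "grip_width": finger opening in m.
Only numpy, scipy, OpenCV 4.12 (cv2) and the standard library are available. Lean on these libraries where they do the work, as an engineer would, in place of code of your own. Each camera call takes 0.05 s, during which the arm holds its last target. There are 200 camera calls.

### The job

I want to lift the pie dish out of the case with both hands, so open the curved shield for me. Leave the front clip alone at first and give the shield a light upward tug by its bar handle: if it comes up freely, just go on lifting; if the clip is caught, let the shield back down, flip the clip outward off the lip without forcing anything, and lift again. Swing the shield well open, to about 60 degrees, and finish while holding it there by the bar, without shifting the dish or the other things on the trolley.

Things in the scene. Friction and masses are not known exactly. Their poses are not given: they have to be found in the camera images.
- case: pastry case: white plastic base slab 222 x 332 x 30 mm (x, y, z), fixed to the shelf. Origin: centre of its underside; its own -x side is the front (towards the robot), its y runs along the hinge, z up. It carries the shield and the clip. The shield's closed outline lies within 222 x 320 mm and is up to 133 mm above the shelf; its highest line is 20 mm behind the slab's centre
- hinge (a point): middle of the shield's hinge axis at the back of the case, 107 mm behind the slab's centre and 34 mm above the shelf; axes as the case: the hinge axis is its y, the front is its -x
- shield (a joint): opening angle of the clear curved plastic shield (about 0.4 kg, 0.3 to 0.6 kg) about the back hinge: 0 closed, 1.2 rad is the stop; the front edge rises and swings back over the hinge. A free shield takes 3 to 6 N at the bar to lift; it falls shut by itself when not held
- bar (a point): centre of the shield's handle: a round steel bar, 12 mm diameter, parallel to the hinge, 132 mm long on two posts 116 mm apart. Shield closed, it lies 195 mm in front of and 109 mm above the hinge axis (about 143 mm above the shelf), its centre 45 mm from the sloping shield below and behind it; it swings on a circle about the hinge axis and turns with the shield
- clip_tab (a point): top of the steel flip clip's thumb tab, 6 mm from its outer end, in the front middle of the case (tab 38 mm wide, 36 mm long, sticking out level when the clip is upright, then 53 mm above the shelf). Pressing it straight down (2 to 6 N) by 25 to 30 mm turns the clip outward and down about its pin; it stays where it is left. At the start it leans out by 0 to 0.45 rad, and is caught below about 0.23
- clip_pin (a point): middle of the clip's stiff pin on the front of the case, 113 mm in front of the slab's centre, 22 mm above the shelf, parallel to the hinge; the clip turns 0.85 rad at most. Its hook, 22 mm above the pin, reaches up to 6 mm over a steel lip on the shield's front edge. A caught clip lets the bar rise about 3 to 4 mm, then stops it; only a tug tells a slightly hooked clip from a loose one
- dish: wide white glazed pie dish, 184 mm across, 38 mm high, standing loose on the slab under the shield; origin: centre of its underside. Leave where it is
- jar: frosted glass jar with clip-on lid, 94 mm across, 120 mm high, left of the case; origin: centre of its underside. Bystander
- mug: white mug, 76 mm across, 85 mm high, left in front; origin: centre of its underside. Bystander
- plates: stack of white dessert plates, 184 mm across, 56 mm high, right of the case; origin: centre of its underside. Bystander
- fork: silver dessert fork, 160 mm long, 4 mm thick, lying crosswise in front of the case on the right; origin: in its middle, underside. Bystander
- caster: sugar caster, 58 mm across, 132 mm high, left behind; origin: centre of its underside. Bystander
- bowl: small white bowl, 90 mm across, 45 mm high, right in front; origin: centre of its underside. Bystander

How it is judged:
By the outcome, as a careful person would: the job done as asked, in the order asked, and still so for the second after the job is handed in, while the arm keeps its last pose, push and grip.
It also fails if it takes over 54 s, if anything falls off the work surface, if the arm or the gripper's body presses on something with over 40 N, if the wrist force passes 120 N, or if a joint passes its speed limit or range.

## Working session

There is one attempt and no reset: what is moved stays moved. The work goes in short steps, Python scripts to look and compute and a tool call to move; the robot and the scene stay as the last step left them, time stands still between calls to the robot, and variables do not carry over. Pictures are saved under pics/ and viewed, about 8 in all and at most 12, crops included, and the job is handed in when it is done.

Besides the shell and the picture viewer there is one more tool, called after ">>>" as name([rows], argument=value, ...), one row to a line, values as JSON. jog_arm: Moves the arm, as the interface text tells. Its arguments: {"type":"object","properties":{"deltas":{"type":"array"}},"required":["deltas"]}

```bash
mkdir -p pics; ls; cat > h.py <<'E'
import numpy as np, cv2
from workcell import *
from scipy.spatial.transform import Rotation as R
def cm(name):
    m=camera_model(name); f=240/np.tan(np.radians(m['fovy']/2))
    if 'pose' in m: T=np.array(m['pose'])
    else:
        o=get_obs(); W=np.eye(4); W[:3,:3]=R.from_quat(o['tool_rot']).as_matrix(); W[:3,3]=o['eef_pos']; T=W@np.array(m['T_tool_cam'])
    return f,m['cx'],m['cy'],T
def ray(c,px):
    f,cx,cy,T=c; d=T[:3,:3]@np.array([(px[0]-cx)/f,(px[1]-cy)/f,1]); return T[:3,3],d/np.linalg.norm(d)
def proj(c,p):
    f,cx,cy,T=c; q=T[:3,:3].T@(np.array(p)-T[:3,3]); return [cx+f*q[0]/q[2],cy+f*q[1]/q[2]]
def atz(c,px,z):
    o,d=ray(c,px); return o+d*(z-o[2])/d[2]
def tri(rs):
    A=sum(np.eye(3)-np.outer(d,d) for o,d in rs); b=sum((np.eye(3)-np.outer(d,d))@o for o,d in rs); return np.linalg.solve(A,b)
def snap(name,fn): 
    im=camera(name); cv2.imwrite('pics/'+fn,im[:,:,::-1]); return im
E
python3 - <<'E'
from h import *
np.set_printoptions(precision=4,suppress=True)
for n in('scene','top'):
    snap(n,n+'0.png'); c=cm(n); print(n,c[0],c[1:3],c[3])
    for t in('case','bar','clip_tab','dish','jar','mug','plates','fork','caster','bowl'):
        for r in masks_of(t,n)[:2]:
            y,x=np.nonzero(r['pixels']); print(t,round(r['conf'],2),r['at'],[x.min(),x.max(),y.min(),y.max()],len(x),atz(c,r['at'],0.05))
print(get_obs()['clock'],camera_model('wrist'))
E
```

```text
pics
scene 570.3878185854353 (324.39703171077656, 248.12453993278257) [[ 0.1492  0.8385 -0.5241  1.2635]
 [ 0.9888 -0.1301  0.0733 -0.0748]
 [-0.0067 -0.5291 -0.8485  1.2399]
 [ 0.      0.      0.      1.    ]]
case 0.79 [363.2, 266.6] [np.int64(285), np.int64(441), np.int64(207), np.int64(330)] 13599 [0.5947 0.1126 0.05  ]
bar 0.71 [364.9, 265.1] [np.int64(285), np.int64(441), np.int64(207), np.int64(324)] 12223 [0.5912 0.1174 0.05  ]
bar 0.69 [343.4, 222.7] [np.int64(337), np.int64(351), np.int64(219), np.int64(227)] 113 [0.461  0.0868 0.05  ]
clip_tab 0.48 [342.8, 221.4] [np.int64(338), np.int64(350), np.int64(219), np.int64(226)] 83 [0.4568 0.086  0.05  ]
clip_tab 0.4 [361.2, 265.7] [np.int64(285), np.int64(441), np.int64(208), np.int64(330)] 13538 [0.5915 0.1083 0.05  ]
jar 0.91 [460.4, 241.5] [np.int64(437), np.int64(479), np.int64(216), np.int64(268)] 1755 [0.561  0.3631 0.05  ]
mug 0.56 [426.6, 196.0] [np.int64(409), np.int64(454), np.int64(177), np.int64(219)] 1210 [0.4112 0.3148 0.05  ]
plates 0.86 [237.8, 311.0] [np.int64(197), np.int64(277), np.int64(271), np.int64(350)] 
[... 1772 characters left out ...]
np.int64(385), np.int64(310), np.int64(321)] 257 [ 0.4219 -0.0401  0.05  ]
fork 0.42 [175.4, 321.9] [np.int64(144), np.int64(199), np.int64(301), np.int64(336)] 1364 [0.4037 0.3123 0.05  ]
caster 0.64 [161.8, 192.4] [np.int64(143), np.int64(181), np.int64(175), np.int64(211)] 971 [0.6837 0.3532 0.05  ]
bowl 0.66 [412.1, 301.4] [np.int64(389), np.int64(430), np.int64(279), np.int64(319)] 1338 [ 0.4489 -0.1885  0.05  ]
1.1 {'fovy': 68.11457346617846, 'cx': 318.34766336910235, 'cy': 241.18526219632918, 'T_tool_cam': array([[-0.0001, -0.9567, -0.291 ,  0.0742],
       [ 1.    , -0.0002,  0.0002, -0.0007],
       [-0.0002, -0.291 ,  0.9567, -0.1429],
       [ 0.    ,  0.    ,  0.    ,  1.    ]])}
```

View pics/scene0.png

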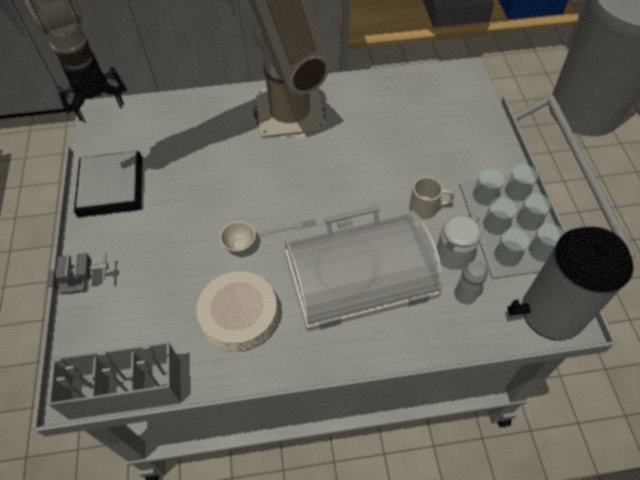

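View pics/top0.png

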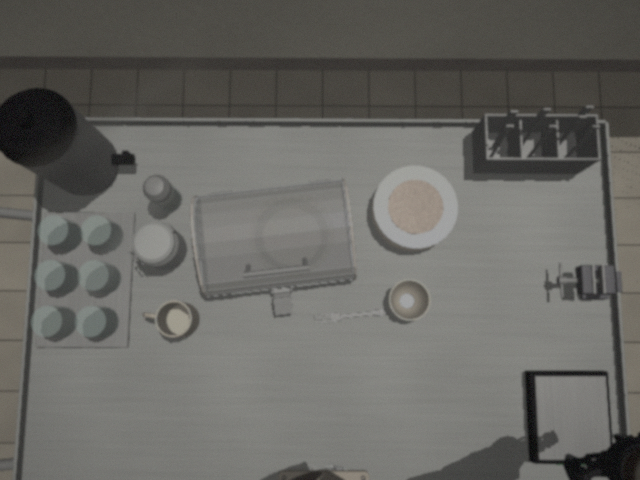

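The scene picture shows the case at about (363,267), with the bar standing over its front edge near (352,214). In the top picture the bar runs from about (245,270) to (312,262), and the clip tab is at (282,300). The case is yawed by about +5°.

```bash
cat >> h.py <<'E'
np.set_printoptions(precision=4,suppress=True)
def rot(yaw,pitch,flip=1):
    """tool z points ahead (yaw) and down by pitch deg; tool x = flip * left"""
    y,p=np.radians([yaw,pitch]); z=np.array([np.cos(y)*np.cos(p),np.sin(y)*np.cos(p),-np.sin(p)]); x=flip*np.array([-np.sin(y),np.cos(y),0])
    return np.stack([x,np.cross(z,x),z],1)
def plan(wps,grip,pos=None,M=None):
    """wps: list of (pos,Rmat,n)"""
    o=get_obs(); pos=np.array(o['eef_pos']) if pos is None else pos; M=R.from_quat(o['tool_rot']) if M is None else M
    for P,RR,n in wps:
        P=np.array(P); RR=R.from_matrix(RR); w=(M.inv()*RR).as_rotvec(); p0=pos;M0=M
        for i in range(n):
            P1=p0+(P-p0)*(i+1)/n; M1=M0*R.from_rotvec(w*(i+1)/n)
            d=M.inv().apply(P1-pos)*1000; r=np.degrees((M.inv()*M1).as_rotvec())
            print([round(float(v),1) for v in [*d,*r]]+[grip]); pos,M=P1,M1
    return pos,M
E
python3 - <<'E'
from h import *
o=get_obs(); M=R.from_quat(o['tool_rot']).as_matrix(); print(M)
t=cm('top')
for p in [(245,269),(312,263),(279,266)]: print(atz(t,p,.143))
print(atz(t,(282,310),.05))
for f in(1,-1):
    w=R.from_matrix(M.T@rot(5,45,f)).as_rotvec(); print(f,np.degrees(w))
E
```

```text
[[ 0.9298  0.368   0.    ]
 [ 0.368  -0.9298  0.    ]
 [ 0.     -0.     -1.    ]]
[0.5064 0.1563 0.143 ]
[0.519  0.0237 0.143 ]
[0.5127 0.0891 0.143 ]
[0.4296 0.0877 0.05  ]
1 [-38.5509  28.7379 -69.385 ]
-1 [ 30.9891  41.5707 100.3616]
```

```bash
python3 - <<'E'
from h import *
plan([([.34,-.2,.28],rot(-30,75),8),([.375,.078,.285],rot(5,45),8)],85)
E
```

```text
[30.3, -23.6, -6.1, -1.8, 0.6, -4.8, 85]
[32.2, -20.8, -6.4, -1.8, 0.6, -4.8, 85]
[33.9, -17.8, -6.7, -1.8, 0.6, -4.8, 85]
[35.4, -14.7, -6.8, -1.8, 0.6, -4.8, 85]
[36.5, -11.5, -6.8, -1.8, 0.6, -4.8, 85]
[37.4, -8.2, -6.7, -1.8, 0.6, -4.8, 85]
[38.0, -4.9, -6.5, -1.8, 0.6, -4.8, 85]
[38.4, -1.5, -6.2, -1.8, 0.6, -4.8, 85]
[32.3, -13.0, -4.1, -3.6, 2.2, -3.8, 85]
[33.2, -10.5, -3.6, -3.6, 2.2, -3.8, 85]
[34.0, -8.1, -2.9, -3.6, 2.2, -3.8, 85]
[34.5, -5.6, -2.0, -3.6, 2.2, -3.8, 85]
[34.9, -3.2, -0.9, -3.6, 2.2, -3.8, 85]
[35.0, -0.8, 0.3, -3.6, 2.2, -3.8, 85]
[35.0, 1.4, 1.6, -3.6, 2.2, -3.8, 85]
[34.7, 3.6, 3.2, -3.6, 2.2, -3.8, 85]
```

>>> jog_arm([
  [[30,-24,-6,-1.8,0.6,-4.8,85],[32,-21,-6,-1.8,0.6,-4.8,85],[34,-18,-7,-1.8,0.6,-4.8,85],[35,-15,-7,-1.8,0.6,-4.8,85],[36.5,-11.5,-7,-1.8,0.6,-4.8,85]],
])

```text
clock: 1.6
eef_pos: [0.2811, -0.2974, 0.2597]
tool_rot: [0.917, 0.39, 0.041, 0.073]
ft_force: [0.4, -0.3, -0.1]
grip_width: 0.0847
```

>>> jog_arm([
  [[37.5,-8,-7,-1.8,0.6,-4.8,85],[38,-5,-6.5,-1.8,0.6,-4.8,85],[38.5,-1.5,-6,-1.8,0.6,-4.8,85],[32,-13,-4,-3.6,2.2,-3.8,85],[33,-10.5,-3.5,-3.6,2.2,-3.8,85]],
])

```text
clock: 2.1
eef_pos: [0.35, -0.1209, 0.2818]
tool_rot: [0.802, 0.562, 0.126, 0.158]
ft_force: [0.2, 0.1, -0.6]
grip_width: 0.0847
```

```bash
python3 - <<'E'
from h import *
o=get_obs();print(o['clock'],o['joint_pos'],o['eef_pos'],o['ft_force'])
plan([([.375,.078,.285],rot(5,45),7)],85)
E
```

```text
2.1 [-0.355  -0.3697 -0.5103  1.0245  0.0274  1.5709] [ 0.35   -0.1209  0.2818] [ 0.1997  0.0737 -0.5769]
[28.0, -5.8, -2.2, -3.0, 1.8, -3.1, 85]
[28.3, -4.2, -1.6, -3.0, 1.8, -3.1, 85]
[28.5, -2.6, -0.9, -3.0, 1.8, -3.1, 85]
[28.6, -1.1, -0.1, -3.0, 1.8, -3.1, 85]
[28.6, 0.4, 0.8, -3.0, 1.8, -3.1, 85]
[28.5, 1.9, 1.8, -3.0, 1.8, -3.1, 85]
[28.3, 3.3, 2.8, -3.0, 1.8, -3.1, 85]
```

>>> jog_arm([
  [[28,-6,-2,-3,1.8,-3.1,85],[28,-4,-1.5,-3,1.8,-3.1,85],[28.5,-2.5,-1,-3,1.8,-3.1,85],[28.5,-1,0,-3,1.8,-3.1,85],[28.5,0.5,1,-3,1.8,-3.1,85]],
])

```text
clock: 2.6
eef_pos: [0.3662, 0.0268, 0.2858]
tool_rot: [0.674, 0.656, 0.245, 0.236]
ft_force: [0.4, 0.7, -0.1]
grip_width: 0.085
```

>>> jog_arm([
  [[28.5,2,2,-3,1.8,-3.1,85],[28.5,3.5,3,-3,1.8,-3.1,85],[0,0,0,0,0,0,85]],
])

```text
clock: 2.9
eef_pos: [0.3706, 0.0888, 0.2865]
tool_rot: [0.611, 0.688, 0.291, 0.264]
ft_force: [0.3, -0.6, -0.6]
grip_width: 0.0852
```

```bash
python3 - <<'E'
from h import *
o=get_obs();print(o['clock'],o['joint_pos'],o['eef_pos'],R.from_quat(o['tool_rot']).as_matrix())
c=cm('wrist'); snap('wrist','w1.png')
np.save('w1.npy',np.r_[c[:3],c[3].ravel()])
print(proj(c,[.513,.09,.143]))
for t in('bar','clip_tab'):
    for r in masks_of(t,'wrist'):
        y,x=np.nonzero(r['pixels']); print(t,round(r['conf'],2),r['at'],[x.min(),x.max(),y.min(),y.max()],len(x))
E
```

```text
2.9 [ 0.4027 -0.6305 -0.8337  0.5822 -0.2108  1.7676] [0.3706 0.0888 0.2865] [[-0.1151  0.6863  0.7182]
 [ 0.9933  0.0845  0.0785]
 [-0.0069  0.7224 -0.6914]]
[np.float64(312.4098305422708), np.float64(226.08627752793493)]
bar 0.95 [299.0, 181.7] [np.int64(209), np.int64(385), np.int64(42), np.int64(345)] 46076
clip_tab 0.74 [199.1, 209.9] [np.int64(173), np.int64(219), np.int64(192), np.int64(234)] 1637
clip_tab 0.42 [297.7, 178.9] [np.int64(208), np.int64(384), np.int64(43), np.int64(345)] 46031
clip_tab 0.34 [302.8, 11.9] [np.int64(252), np.int64(369), np.int64(0), np.int64(33)] 2844
```

View pics/w1.png

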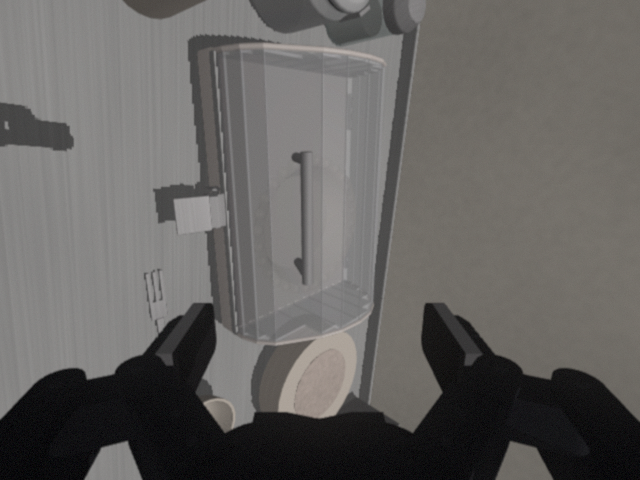

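The wrist view shows the bar from (307,152) to (308,284), and the clip tab spanning (173–219, 192–234).

>>> jog_arm([
  [[-5,40,0,0,0,0,50],[-5,40,5,0,0,0,50],[0,20,5,0,0,0,50],[0,0,0,0,0,0,50]],
])

```text
clock: 3.45
eef_pos: [0.4511, 0.0769, 0.3515]
tool_rot: [0.619, 0.682, 0.285, 0.265]
ft_force: [-0.6, -0.1, -0.4]
grip_width: 0.0501
```

```bash
python3 - <<'E'
from h import *
o=get_obs();print(o['clock'],o['joint_pos'],o['eef_pos'])
c=cm('wrist'); im=snap('wrist','w2.png'); np.save('w2.npy',np.r_[c[:3],c[3].ravel()])
for t in('clip_tab',):
    for r in masks_of(t,'wrist')[:2]:
        y,x=np.nonzero(r['pixels']); print(t,round(r['conf'],2),r['at'],[x.min(),x.max(),y.min(),y.max()],len(x))
print(proj(c,[.513,.09,.143]))
w1=cv2.imread('pics/w1.png'); tp=cv2.imread('pics/top0.png')
a=cv2.resize(w1[130:310,160:330],None,fx=2.2,fy=2.2); b=cv2.resize(tp[225:325,225:335],None,fx=3.6,fy=3.6)
H=max(a.shape[0],b.shape[0]); o=np.zeros((H,a.shape[1]+b.shape[1],3),np.uint8); o[:a.shape[0],:a.shape[1]]=a; o[:b.shape[0],a.shape[1]:]=b
print(o.shape,a.shape); cv2.imwrite('pics/cmp.png',o)
E
```

```text
3.45 [ 0.2445 -0.461  -0.6054  0.6329 -0.1141  1.6702] [0.4511 0.0769 0.3515]
clip_tab 0.55 [91.6, 192.5] [np.int64(61), np.int64(122), np.int64(168), np.int64(216)] 2099
clip_tab 0.25 [122.6, 419.6] [np.int64(117), np.int64(130), np.int64(411), np.int64(427)] 88
[np.float64(207.1565192948295), np.float64(205.30799632361555)]
(396, 770, 3) (396, 374, 3)
```

View pics/w2.png

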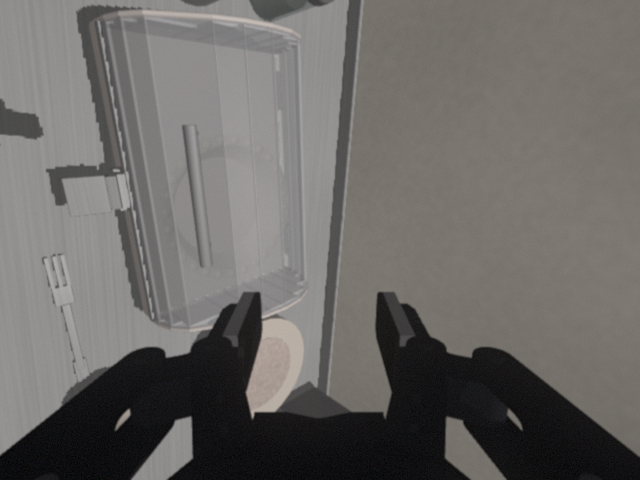

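View pics/cmp.png

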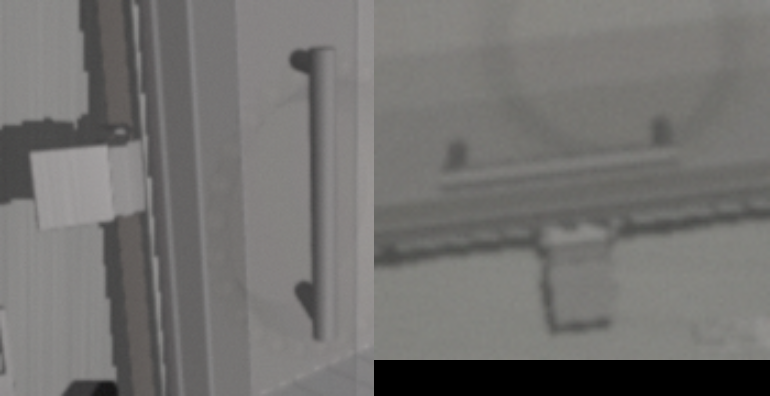

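```bash
cat >> h.py <<'E'
def ld(n): v=np.load(n); return v[0],v[1],v[2],v[3:].reshape(4,4)
E
python3 - <<'E'
from h import *
C=[ld('w1.npy'),ld('w2.npy'),cm('top')]
P={'barL':[(305.9,151.4),(190,126),(243.3,275.3)],'barR':[(308.2,284.1),(206,267),(310,268)],
'tabL':[(175,199.1),(64,179),(275.6,314.4)],'tabR':[(178.6,234.5),(70,215),(290.6,313.3)]}
for k,v in P.items():
    for idx in([0,1],[0,2],[1,2],[0,1,2]):
        p=tri([ray(C[i],v[i]) for i in idx]); print(k,idx,p,[np.round(np.array(proj(C[i],p))-v[i],1) for i in idx] if len(idx)==3 else '')
E
```

```text
barL [0, 1] [0.4975 0.161  0.1415] 
barL [0, 2] [0.4938 0.1603 0.1451] 
barL [1, 2] [0.4934 0.1594 0.1493] 
barL [0, 1, 2] [0.4943 0.1603 0.1455] [array([0.4, 1.3]), array([-1.3, -0.1]), array([-0.6, -0.3])]
barR [0, 1] [0.5093 0.0305 0.1473] 
barR [0, 2] [0.5094 0.0289 0.1464] 
barR [1, 2] [0.5096 0.0285 0.1451] 
barR [0, 1, 2] [0.5096 0.0292 0.1462] [array([-0.7,  1. ]), array([-0.3,  0.7]), array([-0.8, -0.5])]
tabL [0, 1] [0.4224 0.1042 0.0355] 
tabL [0, 2] [0.4213 0.1033 0.0365] 
tabL [1, 2] [0.4217 0.1032 0.034 ] 
tabL [0, 1, 2] [0.4218 0.1036 0.0359] [array([-0.5,  0.8]), array([-0.6,  0.7]), array([-0.7, -0.5])]
tabR [0, 1] [0.4232 0.0696 0.042 ] 
tabR [0, 2] [0.4228 0.0695 0.0428] 
tabR [1, 2] [0.4232 0.0699 0.0416] 
tabR [0, 1, 2] [0.423  0.0697 0.0424] [array([ 0.1, -0.5]), array([-0.2,  0.5]), array([0., 0.])]
```

```bash
python3 - <<'E'
from h import *
b=np.array([.502,.0947,.144]); M=rot(6.5,45); z=M[:,2]
plan([(b-.05*z,M,6),(b+.019*z,M,4)],50)
E
```

```text
[2.2, -17.9, 22.1, 0.1, 0.2, -0.1, 50]
[2.2, -17.8, 22.1, 0.1, 0.2, -0.1, 50]
[2.1, -17.8, 22.1, 0.1, 0.2, -0.1, 50]
[2.1, -17.7, 22.2, 0.1, 0.2, -0.1, 50]
[2.0, -17.7, 22.2, 0.1, 0.2, -0.1, 50]
[2.0, -17.7, 22.2, 0.1, 0.2, -0.1, 50]
[0.0, 0.0, 17.2, 0.0, 0.0, 0.0, 50]
[-0.0, -0.0, 17.3, 0.0, 0.0, 0.0, 50]
[-0.0, -0.0, 17.2, 0.0, -0.0, -0.0, 50]
[0.0, 0.0, 17.3, 0.0, 0.0, 0.0, 50]
```

>>> jog_arm([
  [[2,-18,18,0.1,0.2,-0.1,50],[2,-18,22,0.1,0.2,-0.1,50],[2,-18,22,0.1,0.2,-0.1,50],[2,-18,22,0.1,0.2,-0.1,50],[2,-17,22,0.1,0.2,-0.1,50]],
])

```text
clock: 4.05
eef_pos: [0.4581, 0.0836, 0.2087]
tool_rot: [0.617, 0.687, 0.286, 0.258]
ft_force: [0.4, 0.2, -0.1]
grip_width: 0.0501
```

>>> jog_arm([
  [[2,-17,20,0.1,0.2,-0.1,50],[0,0,0,0,0,0,50]],
])

```text
clock: 4.25
eef_pos: [0.4542, 0.0835, 0.1747]
tool_rot: [0.618, 0.689, 0.281, 0.254]
ft_force: [-0.1, -0.5, -1.1]
grip_width: 0.05
```

```bash
python3 - <<'E'
from h import *
o=get_obs();print(o['clock'],o['eef_pos'],o['ft_force'])
c=cm('wrist'); im=snap('wrist','w3.png'); np.save('w3.npy',np.r_[c[:3],c[3].ravel()])
for p in ([.4945,.1603,.1445],[.5095,.0292,.1445]): print(proj(c,p))
b=np.array([.502,.0947,.144]); M=rot(6.5,45); z=M[:,2]
plan([(b+.019*z,M,4)],50)
E
```

```text
4.25 [0.4542 0.0835 0.1747] [-0.1481 -0.4607 -1.0509]
[np.float64(343.32952294961177), np.float64(138.6038469893549)]
[np.float64(339.4984323201052), np.float64(350.9557279419283)]
[1.5, 2.7, 18.9, -0.1, 0.1, -0.0, 50]
[1.5, 2.7, 18.9, -0.1, 0.1, -0.0, 50]
[1.4, 2.6, 19.0, -0.1, 0.1, -0.0, 50]
[1.4, 2.6, 19.0, -0.1, 0.1, -0.0, 50]
```

View pics/w3.png

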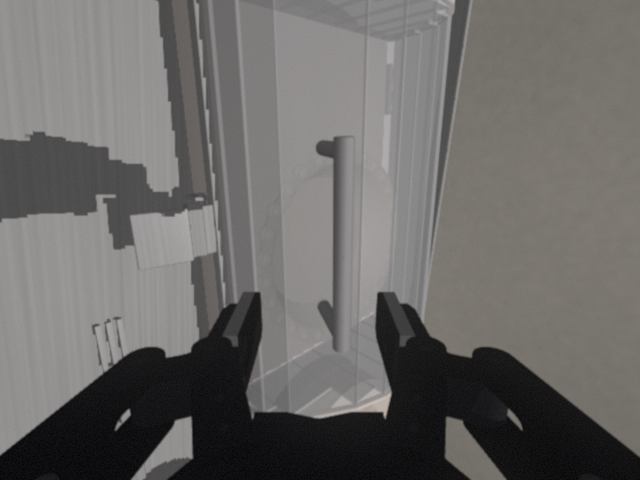

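The bar runs from (343,137) to (341,351), within 2 px of my prediction. I'll go in and grip.

>>> jog_arm([
  [[1.5,3,19,0,0,0,50],[1.5,3,19,0,0,0,50],[1.5,2.5,19,0,0,0,50],[1,2,19,0,0,0,50],[0,0,0,0,0,0,50]],
])

```text
clock: 4.8
eef_pos: [0.5218, 0.0957, 0.1397]
tool_rot: [0.617, 0.685, 0.288, 0.259]
ft_force: [0.1, -0.1, 0.0]
grip_width: 0.0502
```

```bash
python3 - <<'E'
from h import *
o=get_obs();print(o['clock'],o['eef_pos'],o['ft_force'],o['joint_pos'])
b=np.array([.502,.0947,.144]); M=rot(6.5,45); z=M[:,2]
plan([(b+.019*z,M,1)],50)
E
```

```text
4.8 [0.5218 0.0957 0.1397] [ 0.1289 -0.1296  0.0281] [ 0.2337  0.0088 -0.928  -0.1573 -0.0915  1.6606]
[1.2, -11.0, 1.8, 0.6, 0.3, -0.3, 50]
```

>>> jog_arm([
  [[1,-8,1,0.5,0.3,-0.3,50],[0,-3,1,0,0,0,50],[0,0,0,0,0,0,50]],
])

```text
clock: 5.1
eef_pos: [0.5153, 0.0958, 0.1334]
tool_rot: [0.615, 0.688, 0.287, 0.256]
ft_force: [-0.4, 0.9, 1.0]
grip_width: 0.05
```

```bash
python3 - <<'E'
from h import *
o=get_obs();print(o['clock'],o['eef_pos'],o['ft_force'],o['joint_pos'])
b=np.array([.502,.0947,.144]); M=rot(6.5,45); z=M[:,2]
plan([(b+.019*z,M,1)],50)
E
```

```text
5.1 [0.5153 0.0958 0.1334] [-0.3926  0.923   0.9716] [ 0.233   0.0115 -0.9457 -0.1728 -0.0852  1.6558]
[0.5, -1.9, 2.0, 0.3, 0.0, -0.0, 50]
```

>>> jog_arm([
  [[0.5,-1.5,1,0,0,0,40],[0,0,0,0,0,0,25],[0,0,0,0,0,0,16],[0,0,0,0,0,0,16]],
])

```text
clock: 5.5
eef_pos: [0.5143, 0.0962, 0.1331]
tool_rot: [0.615, 0.688, 0.288, 0.257]
ft_force: [-0.6, 0.3, -1.2]
grip_width: 0.0161
```

>>> jog_arm([
  [[0,0,0,0,0,0,5],[0,0,0,0,0,0,5],[0,0,0,0,0,0,5]],
])

```text
clock: 5.8
eef_pos: [0.5141, 0.0962, 0.1332]
tool_rot: [0.614, 0.688, 0.288, 0.257]
ft_force: [-1.6, -1.0, 0.5]
grip_width: 0.0101
```

```bash
python3 - <<'E'
from h import *
o=get_obs();print(o['clock'],o['eef_pos'],o['ft_force'],o['ft_torque'],o['grip_width'],o['joint_pos'])
M=R.from_quat(o['tool_rot']).as_matrix();print('grasp pt',o['eef_pos']-.019*M[:,2]); print(M)
print('up in tool mm', M.T@[0,0,1])
E
```

```text
5.8 [0.5141 0.0962 0.1332] [-1.627  -0.9717  0.4534] [-0.1033  0.7331  0.09  ] 0.010082721627948885 [ 0.2353  0.0104 -0.9507 -0.179  -0.0867  1.6568]
grasp pt [0.5006 0.0947 0.1465]
[[-0.113   0.6976  0.7075]
 [ 0.9936  0.0792  0.0806]
 [ 0.0001  0.7121 -0.7021]]
up in tool mm [ 0.0001  0.7121 -0.7021]
```

>>> jog_arm([
  [[0,2,-0.5,0,0,0,5],[0,2,-0.5,0,0,0,5]],
])

```text
clock: 6.0
eef_pos: [0.5148, 0.0963, 0.1346]
tool_rot: [0.615, 0.689, 0.286, 0.255]
ft_force: [3.8, 1.3, -6.2]
grip_width: 0.0098
```

>>> jog_arm([
  [[0,2,-0.5,0,0,0,5],[0,2,-0.5,0,0,0,5]],
])

```text
clock: 6.2
eef_pos: [0.5158, 0.0964, 0.1364]
tool_rot: [0.615, 0.69, 0.285, 0.254]
ft_force: [2.9, 0.9, -5.6]
grip_width: 0.01
```

>>> jog_arm([
  [[0,2,-0.5,0,0,0,5]],
])

```text
clock: 6.3
eef_pos: [0.5165, 0.0965, 0.1377]
tool_rot: [0.615, 0.69, 0.284, 0.254]
ft_force: [2.8, 1.0, -7.1]
grip_width: 0.0099
```

>>> jog_arm([
  [[0,2,-0.5,0,0,0,5]],
])

```text
clock: 6.4
eef_pos: [0.5174, 0.0966, 0.1391]
tool_rot: [0.616, 0.69, 0.284, 0.253]
ft_force: [3.5, 1.2, -6.2]
grip_width: 0.0097
```

>>> jog_arm([
  [[0,2.5,-0.5,0,0,0,5]],
])

```text
clock: 6.5
eef_pos: [0.5184, 0.0968, 0.1408]
tool_rot: [0.616, 0.691, 0.283, 0.253]
ft_force: [3.1, 1.2, -6.4]
grip_width: 0.0096
```

>>> jog_arm([
  [[0,2.5,-0.5,0,0,0,5]],
])

```text
clock: 6.6
eef_pos: [0.5195, 0.0969, 0.1426]
tool_rot: [0.616, 0.691, 0.283, 0.252]
ft_force: [2.9, 0.4, -7.0]
grip_width: 0.0095
```

```bash
python3 - <<'E'
from h import *
o=get_obs();print(o['clock'],o['eef_pos'],o['ft_force'],o['ft_torque'],o['grip_width'])
c=cm('wrist'); im=snap('wrist','w4.png')
M=R.from_quat(o['tool_rot']).as_matrix();print('grasp pt',o['eef_pos']-.019*M[:,2])
E
```

```text
6.6 [0.5195 0.0969 0.1426] [ 2.8879  0.3903 -7.0016] [-0.0868  1.4653  0.0982] 0.0095083088633464
grasp pt [0.5063 0.0954 0.1562]
```

View pics/w4.png

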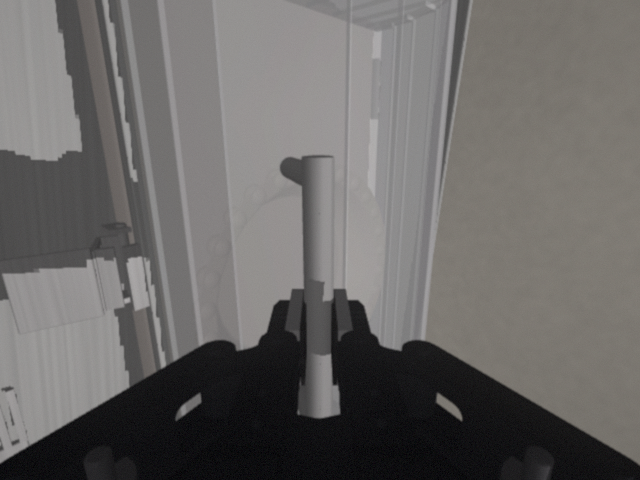

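```bash
python3 - <<'E'
from h import *
c=cm('wrist')
for d in (0,.0039,.0114):
    print(d,proj(c,np.array([.4945,.1603,.1445])+d*np.array([.485,.055,.873])))
# bar path: hinge from bar
yaw=6.5; y=np.radians(yaw); f=np.array([np.cos(y),np.sin(y),0])
o=get_obs(); M0=R.from_quat(o['tool_rot']).as_matrix(); g=o['eef_pos']-.019*M0[:,2]
b0=np.array([.5010,.0950,.1455]); h=b0+.195*f-[0,0,.109]
r=np.hypot(.195,.109); a0=np.arctan2(.109,.195)
v=g-h; print('hinge',h,'open now',np.degrees(np.arctan2(v[2],-v@f)-a0), np.hypot(v@f,v[2]))
print('pitch',np.degrees(np.arcsin(-M0[2,2])))
E
```

```text
0 [np.float64(285.1271021096543), np.float64(159.4567918225306)]
0.0039 [np.float64(295.4686017839708), np.float64(159.68979116543832)]
0.0114 [np.float64(315.84592422838864), np.float64(160.14890279231014)]
hinge [0.6947 0.1171 0.0365] open now 3.1762228520383773 0.2242791442755772
pitch 45.39976313208025
```

The bar end is at (318,157), which matches an 11 mm rise. The force stayed flat at about 7 N, so the clip is loose and I'll go on lifting.

```bash
cat >> h.py <<'E'
def lift(th0,th1,n,k=0.6,rr=.2243,hinge=(.6947,.1171,.0365),yaw=6.5):
    y=np.radians(yaw); f=np.array([np.cos(y),np.sin(y),0]); h=np.array(hinge); a0=np.arctan2(.109,.195)
    o=get_obs(); M0=R.from_quat(o['tool_rot']).as_matrix(); g=o['eef_pos']-.019*M0[:,2]; v=g-h
    th=np.degrees(np.arctan2(v[2],-v@f)-a0); print('t',o['clock'],'open',th,'r',np.hypot(v@f,v[2]),'lat',v@np.array([-f[1],f[0],0]),'F',o['ft_force'],'T',o['ft_torque'],'w',o['grip_width'],'pitch',np.degrees(np.arcsin(-M0[2,2])),'q',o['joint_pos'])
    w=[]
    for t in np.linspace(th0,th1,n):
        a=np.radians(t)+a0; M=rot(yaw,45+k*(t-3)); w.append((h+rr*(-np.cos(a)*f+[0,0,np.sin(a)])+.019*M[:,2],M,1))
    plan(w,5)
E
python3 -c "
from h import *
lift(5,16,5)"
```

```text
t 6.65 open 3.182153304376864 r 0.22424254387091913 lat -0.0002635513797756804 F [ 0.059   0.7642 -5.1971] T [-0.1081  1.6018  0.0959] w 0.009530871637434145 pitch 45.39976313208025 q [ 0.2316 -0.0062 -0.9093 -0.1073 -0.0825  1.6541]
[0.2, 6.7, -1.5, 0.8, -0.0, 0.1, 5]
[0.0, 10.0, -2.0, 1.6, 0.0, -0.0, 5]
[-0.0, 10.1, -1.8, 1.7, 0.0, 0.0, 5]
[-0.0, 10.1, -1.6, 1.7, 0.0, -0.0, 5]
[0.0, 10.1, -1.4, 1.6, -0.0, 0.0, 5]
```

>>> jog_arm([
  [[0,7,-1.5,0.8,0,0,5],[0,10,-2,1.6,0,0,5],[0,10,-2,1.6,0,0,5],[0,10,-1.5,1.7,0,0,5],[0,10,-1.5,1.6,0,0,5]],
])

```text
clock: 7.15
eef_pos: [0.5425, 0.0997, 0.1737]
tool_rot: [0.632, 0.71, 0.231, 0.206]
ft_force: [3.1, 1.5, -9.7]
grip_width: 0.0096
```

```bash
python3 -c "
from h import *
lift(18,28,5)"
```

```text
t 7.15 open 13.66261956861126 r 0.2242137992370136 lat -7.498446551033183e-05 F [ 3.0558  1.4882 -9.6867] T [-0.0476  1.6553  0.1329] w 0.00958641750646768 pitch 53.96498815870501 q [ 0.2134 -0.0012 -0.6585  0.2869 -0.0575  1.649 ]
[0.0, 16.7, -2.7, 0.0, -0.1, 0.2, 5]
[0.0, 9.2, -1.0, 1.5, 0.0, 0.0, 5]
[-0.0, 9.3, -0.8, 1.5, -0.0, -0.0, 5]
[0.0, 9.3, -0.6, 1.5, 0.0, 0.0, 5]
[-0.0, 9.3, -0.4, 1.5, 0.0, -0.0, 5]
```

>>> jog_arm([
  [[0,11,-1.8,0.8,0,0,5],[0,10,-1,1.4,0,0,5],[0,10,-1,1.5,0,0,5],[0,10,-0.6,1.5,0,0,5],[0,10,-0.4,1.5,0,0,5]],
])

```text
clock: 7.65
eef_pos: [0.5759, 0.1039, 0.2041]
tool_rot: [0.644, 0.725, 0.183, 0.163]
ft_force: [-4.1, 0.6, -1.3]
grip_width: 0.0099
```

```bash
python3 -c "
from h import *
lift(29,40,5)"
```

```text
t 7.65 open 25.8973669493635 r 0.22466735424913425 lat 0.0002898663435880137 F [-4.074   0.5727 -1.2548] T [-0.1278  1.7205  0.0946] w 0.009881572750670043 pitch 61.60453081778742 q [ 0.1986  0.0841 -0.3911  0.6014 -0.0389  1.6416]
[-0.4, 12.5, -0.7, -1.0, -0.1, 0.2, 5]
[0.0, 10.2, -0.2, 1.6, 0.0, -0.0, 5]
[0.0, 10.2, 0.0, 1.6, -0.0, 0.0, 5]
[-0.0, 10.2, 0.2, 1.6, -0.0, 0.0, 5]
[0.0, 10.2, 0.4, 1.7, 0.0, -0.0, 5]
```

>>> jog_arm([
  [[0,10,-0.7,0,0,0,5],[0,10,-0.2,1.5,0,0,5],[0,10,0,1.6,0,0,5],[0,10,0.2,1.6,0,0,5],[0,10,0.4,1.6,0,0,5]],
])

```text
clock: 8.15
eef_pos: [0.6175, 0.109, 0.2277]
tool_rot: [0.652, 0.734, 0.141, 0.125]
ft_force: [-3.9, 0.4, -0.6]
grip_width: 0.0096
```

```bash
python3 -c "
from h import *
lift(41,50,5)"
```

```text
t 8.15 open 38.73958876190282 r 0.2253900442744122 lat 0.0006449409148802446 F [-3.9191  0.4352 -0.6045] T [-0.1284  1.7409  0.1066] w 0.009635087801369065 pitch 68.30372766873133 q [ 0.1872  0.2137 -0.1151  0.8642 -0.0259  1.6344]
[-0.7, 9.0, 1.2, -0.5, -0.1, 0.3, 5]
[-0.0, 8.3, 0.5, 1.4, -0.0, 0.0, 5]
[0.0, 8.3, 0.7, 1.3, 0.0, 0.0, 5]
[0.0, 8.3, 0.8, 1.3, 0.0, 0.0, 5]
[-0.0, 8.3, 1.0, 1.4, 0.0, -0.0, 5]
```

>>> jog_arm([
  [[-0.5,9,1,0,0,0,5],[0,8,0.5,1.3,0,0,5],[0,8,0.7,1.3,0,0,5],[0,8,0.8,1.3,0,0,5],[0,8,1,1.3,0,0,5]],
])

```text
clock: 8.65
eef_pos: [0.6578, 0.1139, 0.2408]
tool_rot: [0.657, 0.74, 0.108, 0.095]
ft_force: [-1.5, 0.8, -1.4]
grip_width: 0.0099
```

```bash
python3 -c "
from h import *
lift(51,60,5)"
```

```text
t 8.65 open 50.00154611480767 r 0.22656074596331352 lat 0.0009964103761521377 F [-1.4981  0.788  -1.4171] T [-0.0012  0.9154  0.08  ] w 0.009873620744778988 pitch 73.4716394907257 q [ 0.1791  0.3484  0.1342  1.0687 -0.0168  1.6279]
[-1.1, 3.5, 2.7, 0.3, -0.1, 0.3, 5]
[0.0, 8.3, 1.1, 1.4, 0.0, -0.0, 5]
[-0.0, 8.3, 1.3, 1.3, -0.0, -0.0, 5]
[-0.0, 8.2, 1.4, 1.3, 0.0, 0.0, 5]
[0.0, 8.2, 1.6, 1.3, 0.0, -0.0, 5]
```

>>> jog_arm([
  [[-0.5,4,1,0.3,0,0,5],[0,8,1,1.3,0,0,5],[0,8,1.3,1.3,0,0,5],[0,8,1.4,1.3,0,0,5],[0,8,1.6,1.3,0,0,5]],
])

```text
clock: 9.15
eef_pos: [0.6943, 0.1184, 0.2447]
tool_rot: [0.66, 0.745, 0.072, 0.063]
ft_force: [-5.7, 0.4, 5.9]
grip_width: 0.0096
```

>>> jog_arm([
  [[0,0,0,0,0,0,5],[0,0,0,0,0,0,5]],
])

```text
clock: 9.35
eef_pos: [0.6967, 0.1187, 0.2453]
tool_rot: [0.66, 0.745, 0.074, 0.065]
ft_force: [-1.9, 0.2, -0.0]
grip_width: 0.0096
```

```bash
python3 - <<'E'
from h import *
lift(59,61,2)
snap('scene','s2.png'); snap('top','t2.png')
for n in('scene','top'):
    c=cm(n)
    for t in('dish','jar','mug','plates','fork','caster','bowl'):
        for r in masks_of(t,n)[:1]: print(n,t,round(r['conf'],2),r['at'])
a=cv2.imread('pics/s2.png')[140:370,180:500]; b=cv2.imread('pics/t2.png')[140:370,120:440]
cv2.imwrite('pics/fin.png',np.hstack([cv2.resize(x,(400,288)) for x in(a,b)]))
E
```

```text
t 9.35 open 60.39517941686514 r 0.22740472028455583 lat 0.0013255863621340854 F [-1.9202  0.233  -0.0267] T [0.0357 0.8241 0.0061] w 0.009631196408805923 pitch 78.7148464789766 q [ 0.1729  0.5018  0.4025  1.2747 -0.0097  1.6224]
[-1.3, -5.9, 2.1, -0.1, -0.1, 0.4, 5]
[-0.0, 7.3, 1.4, 1.2, 0.0, -0.0, 5]
scene jar 0.59 [465.2, 239.7]
scene mug 0.89 [426.1, 196.6]
scene plates 0.79 [236.9, 309.6]
scene fork 0.78 [300.8, 222.1]
scene caster 0.7 [473.0, 281.8]
scene bowl 0.91 [237.5, 236.9]
top dish 0.83 [318.0, 238.1]
top jar 0.9 [155.1, 243.3]
top mug 0.83 [176.4, 320.6]
top plates 0.88 [412.4, 207.7]
top fork 0.4 [414.2, 206.5]
top caster 0.67 [158.6, 189.7]
top bowl 0.58 [409.6, 301.8]
```

View pics/fin.png

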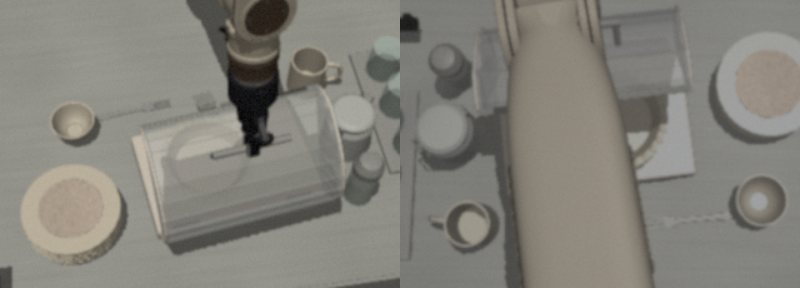

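The views show the shield upright in the gripper at the back, with the dish and neighbours where they were. I'm handing in.

```bash
python3 -c "
from h import *
print(job_done())"
```

```text
the job is handed in; nothing more can be done
None
```

The shield is open to about 60° and the arm is still holding it there by the bar. I handed the job in at about 9.5 s.

**Tug and lift:** I gripped the bar without touching the clip and tugged lightly. It rose more than 10 mm at a steady 7 N or so. The wrist picture showed the bar itself about 11 mm up, well past the 3–4 mm where a caught clip would stop it. The clip was loose, so I went on lifting and never pressed it.

**Last checks:**
- **Opening:** the arm's pose gives 60.4°. The measured radius drifted by about 3 mm on the way up, so my hinge estimate is slightly off and the angle could be out by about 1°.
- **Forces:** about 2 N at the end, and about 10 N at most in the readings on the way up.
- **Grip:** steady at 9.6 mm. That is less than the bar's stated 12 mm, but it hardly changed throughout the lift.
- **Other things on the trolley:** the jar, mug, plates, caster and bowl were found within about 5 pixels of their first positions.
- **Fork:** it matched in the scene view. The top view's fork detection landed on the plates at low confidence, although the fork is visible in its place in the picture.
- **Dish:** it is on the slab but mostly hidden by the arm from above. I saw no sign that it moved, but I could not measure its position exactly.

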